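Lock the telescopic squeegee handle

TASK

Put the two-part handle of the window squeegee together: press the spring pin of the inner tube flush so that it slips under the mouth of the outer tube, then slide the inner tube on in until the pin pops out into the hole of the lock band. Stop when you feel it click, never force the pin against an edge, and let go of the handle; leave the jar, the mug and the apple where they stand.

Things in the scene. Friction and masses are not known exactly. Their poses are not given: they have to be found in the camera images.
- holder: Grey rest fixed to the cabinet top; the outer half of a window squeegee lies strapped in it: a square aluminium tube, 32 mm outside, 165 mm long, axis level and 60 mm up, black head 150 mm wide at its far end. Origin on the cabinet top below the tube's open mouth. y along the tube, out of the mouth; z up; x to the side away from the pin. Tube lies at y < 0; no part of the rest at y > 0.
- mouth (a point): Centre of the outer tube's open mouth, on its axis, 60 mm above the holder's origin; axes as the holder. The inside is 26 mm square, so 1 mm is left to the inner tube on each side; the wall is 3 mm thick, its edge square. A straight-sided pin that is not flush to within about 1 mm stops dead here.
- band_zone (a point): Point on the axis 57.5 mm behind the mouth: middle of the zone where a black lock band (40 mm square, 36 mm long, clamped on the outer tube, immovable) may sit. In the band's pin side (-x) is a 16 mm hole for the pin. Where the band sits differs from start to start and is not measured: the hole's centre is 45 to 70 mm behind the mouth. Beyond the hole there is plain wall again.
- inner_tube: Square steel inner tube, 24 mm outside, its inner end guided in the outer tube: it only slides along the holder's y. Sliding takes about 2 N, 3 to 4 N with the pin under the wall. Origin on the tube's axis at the pin; axes as the holder. Bare tube reaches 115 mm to +y, then a rubber end cap, 29 mm square, to 137 mm. At the start the pin is 23 to 47 mm in front of the mouth.
- pin_tip (a point): Middle of the outer face of the round steel spring pin, 12 mm across, at mid height on the tube's -x side. Free it stands 8 mm proud (holder x -20 mm); pressing it flush (-12 mm) takes 2 to 4 N, e.g. by squeezing the tube across pin and far side. Under the wall it stays pressed (-13 mm), also if only its inner half is under the mouth and a finger that held the outer half lets go.
- cap_end (a point): Middle of the end face of the inner tube's rubber cap, 137 mm from the pin. When the pin, slid at 20 mm/s or less, comes to the hole, it springs out to x -20 mm, with 2 mm of play either way; then the hole's straight edge stops the tube and the resistance rises sharply. More than 25 N of the pin against the mouth or the hole's edge counts as forcing it.
- jam_jar: Bystander: glass jam jar with a screw lid, 66 mm across, 100 mm high; origin under its centre.
- mug_tea: Bystander: white mug with dark dots, 82 mm across, 91 mm high, handle at the side; origin under its centre.
- apple: Bystander: red apple, 77 mm across; origin under its centre.

How it is judged:
By the outcome, as a careful person would: the job done as asked, in the order asked, and still so for the second after the job is handed in, with the robot touching nothing.
It also fails if it takes over 50 s, if anything falls off the work surface, if the arm or the gripper's body presses on something with over 40 N, if the wrist force passes 120 N, or if a joint passes its speed limit or range.

ROBOT

A 6-joint arm with a two-finger parallel gripper is mounted at the origin on a cart in front of the work surface, level with it; the furniture and walls round the work are solid. World frame = base frame: x ahead of the robot, y to its left, z up, the work surface at z = 0. Lengths are in m, angles in rad, forces in N, time in s.
With the tool pointing down it reaches from about 0.35 to 0.95 m from the base axis. Payload 17.4 kg.
Tool frame: the origin (TCP) lies between the finger pads; the fingertips stand 8 mm ahead of it and the grasp point (between the pads) lies 11 mm behind it; z points along the fingers, y is the line along which they close (so a half turn about z gives the same grasp; the last joint's range is limited). The gripper opens to 93 mm and grips with 3 to 60 N. Pads are 15 mm wide; open, the fingers measure 128 mm over their backs; the gripper's body (75 mm by 188 mm) begins 65 mm behind the grasp point.
Start: joints at [-1.316, 0.116, 1.442, -0, 1.584, -0.038], TCP at [0.195, -0.646, 0.227] pointing down, gripper open.
Joint ranges: [-2.83, 2.83], [-0.83, 2.19], [0.07, 2.5], [-1.14, 4.28], [0.01, 3], [-2.97, 2.97]. Speed limits (rad/s): [1.89, 1.89, 2.22, 3.14, 3.14, 3.14].

INTERFACE

Orientations are given as a 3x3 rotation matrix whose columns are the frame's x, y, z axes.
In Python, from plant import robot gives the robot as it stands.
- The arm moves only by the tool send_rows, never from a script. Its argument "commands" is a list of rows, each an object of numbers: "x", "y", "z": the shift along the tool's x, y, z in m; "roll": the turn about the tool's z in units of 6 degrees (1.0 is 6 degrees); "hand": the finger opening in m, from 0 to 0.093. A call has 1 to 20 rows; each row shifts and turns the commanded pose from where the row before left it, along the tool's axes as they then stand; what a row does not reach is not made up. A row lasts 1/12 s, in which the tool goes at most 41.7 mm and 7.16 degrees, less where a joint would pass 70% of its speed; a pose out of reach is approached as far as the arm can. A call is refused whole if a number of a shift passes 0.0417 or a number of a turn 1, either way. A call with a gripper value outside its range is refused whole. The fingers move at their own pace and stop on an object; "newtons" is the grip in N (left out, the last holds). Time passes only in rows, so rows that do not move let the fingers close. It gives the time, the measured TCP pose, the force, the opening and the grip force at its end, in the units of the state.
- robot.observe(): the state, without advancing time (a new reading comes with each control period).
- robot.capture(name): name is "scene" or "top"; returns (picture, depth): 420x560x3 uint8, blue, green, red; 420x560 float32, m along the optical axis (not along the pixel's ray), 0 where there is no reading.
- robot.camera_model(name): a dict with "mtx" (3x3 intrinsics, pixels), "distortion" ([k1, k2, p1, p2, k3] as OpenCV has them; the pictures are not rectified), "xyz" and "rotation" of the camera in the world. Camera axes: x right, y down, z forward; pixel columns grow to the right and rows downward; lengths in m; the calibration is good to about 2 mm. A picture is of the moment at which its call begins. camera_model takes no time and is no camera call.
- robot.sign_off(): hands the job in; it is judged then, once.
The state is a dict: "t": time; "qpos": joint angles; "qvel": joint speeds; "joint_torque": joint torques, N m; "tcp_pos": TCP position; "tool_rot": TCP orientation; "ft_force": force on the tool from outside, world axes, zero at the start; "torque": the same for the moment, N m; "finger_gap": finger opening in m; "grasp_force": force on a finger pad.
Only numpy, scipy, OpenCV 4.12 (cv2) and the standard library are available. Lean on these libraries where they do the work, as an engineer would, in place of code of your own. Each camera call takes 0.05 s, during which the arm holds its last target. There are 200 camera calls.

## Working session

There is one attempt and no reset: what is moved stays moved. The work goes in short steps, Python scripts to look and compute and a tool call to move; the robot and the scene stay as the last step left them, time stands still between calls to the robot, and variables do not carry over. Pictures are saved under pics/ and viewed, at most 10 in all, crops included, and the job is handed in when it is done.

Besides the shell and the picture viewer there is one more tool, called after "Emit:" in YAML: its name, and indented under it one key for each argument. send_rows: Moves the arm, as the interface text tells. Its arguments: {"type":"object","properties":{"commands":{"type":"array"},"newtons":{"type":"number"}},"required":["commands"]}

```bash
mkdir -p pics; ls; cat > h.py <<'E'
import numpy as np,cv2
from plant import robot
def cap(n):
    im,d=robot.capture(n); cv2.imwrite(f'pics/{n}.png',im); np.save(f'pics/{n}.npy',d); return im,d
def world(n,u,v,d):
    m=robot.camera_model(n); K=np.array(m['mtx']);D=np.array(m['distortion'])
    p=cv2.undistortPoints(np.array([[[u,v]]],float),K,D)[0,0]
    return np.array(m['rotation'])@(np.array([p[0],p[1],1])*d)+np.array(m['xyz'])
def cloud(n,d):
    m=robot.camera_model(n);K=np.array(m['mtx']);D=np.array(m['distortion'])
    v,u=np.mgrid[:d.shape[0],:d.shape[1]]
    p=cv2.undistortPoints(np.stack([u,v],-1).reshape(-1,1,2).astype(float),K,D)[:,0]
    P=np.c_[p,np.ones(len(p))]*d.reshape(-1,1)
    W=P@np.array(m['rotation']).T+np.array(m['xyz']); W[d.ravel()<=0]=np.nan
    return W.reshape(d.shape+(3,))
E
python3 - <<'E'
from h import *
np.set_printoptions(precision=4,suppress=True)
for n in('scene','top'):
    cap(n); m=robot.camera_model(n); print(n,m['xyz'],np.array(m['rotation']).tolist(),m['mtx'])
print(robot.observe())
E
```

```text
pics
scene [-0.0373  0.6832  0.5019] [[-0.7456596614998502, -0.285151210001809, 0.6022295713815731], [-0.6663210389073384, 0.3229209793817493, -0.6721148072945404], [-0.0028182124430178143, -0.9024471333599748, -0.43079139867108535]] [[477.4021   0.     284.0248]
 [  0.     477.4021 210.9297]
 [  0.       0.       1.    ]]
top [0.3448 0.0277 1.1254] [[-0.10492628241348921, -0.972605866125085, 0.20743265036622854], [-0.9944782613351693, 0.10300850217074178, -0.020055827390541837], [-0.0018609112454992557, -0.20839164488916925, -0.9780436898982187]] [[398.5626   0.     276.2445]
 [  0.     398.5626 212.6312]
 [  0.       0.       1.    ]]
{'t': 0.1, 'qpos': array([-1.3158,  0.1164,  1.4422, -0.    ,  1.584 , -0.0378]), 'qvel': array([ 0.0002, -0.0015, -0.002 ,  0.0013, -0.0001, -0.0006]), 'joint_torque': array([  0.0053, -72.2891, -62.3865,   0.0783,   0.0227,  -0.0001]), 'tcp_pos': array([ 0.1948, -0.6461,  0.226 ]), 'tool_rot': array([[ 0.9574,  0.2886, -0.0003],
       [ 0.2886, -0.9574,  0.001 ],
       [ 0.    , -0.001 , -1.    ]]), 'ft_force': array([-0.4387, -0.3179,  0.4808]), 'torque': array([-0.0378, -0.0118, -0.0575]), 'grasp_force': 0.0, 'finger_gap': 0.09292921843153483}
```

View pics/scene.png

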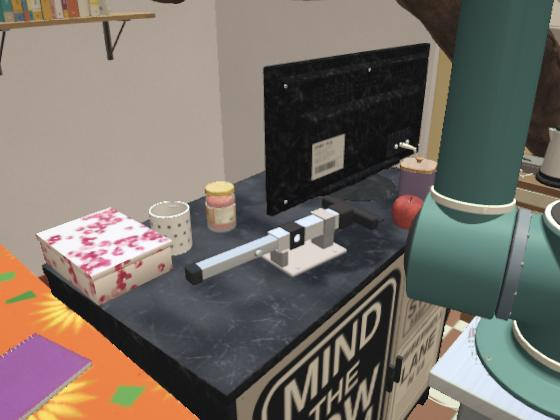

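View pics/top.png

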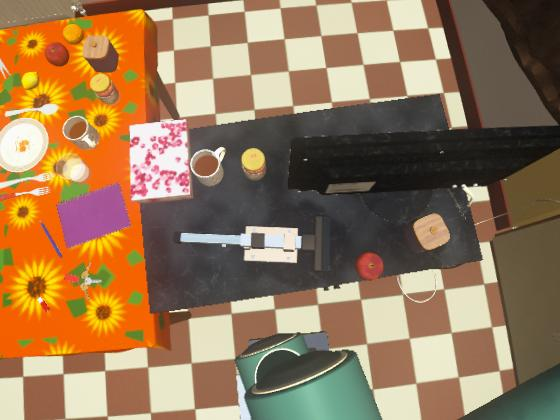

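The scene picture shows the cap at (193,271), the band at (297,236) and the head at (350,210). In the top picture the tube runs from the cap at (181,238) to the head at (322,242), with the mug at (208,167), the jar at (253,163) and the apple at (370,266).

```bash
python3 - <<'E'
from h import *
np.set_printoptions(precision=4,suppress=True)
S=cv2.imread('pics/scene.png');T=cv2.imread('pics/top.png')
a=cv2.resize(S[190:300,180:390],(798,418),interpolation=cv2.INTER_CUBIC)
b=cv2.resize(T[215:262,170:340],None,fx=798/170,fy=798/170*0.8,interpolation=cv2.INTER_CUBIC)
cv2.imwrite('pics/crop1.png',np.vstack([a,b[:180]]))
for n in('top','scene'):
    W=cloud(n,np.load(f'pics/{n}.npy'))
    c=world(n,*((185,238) if n=='top' else (193,271)),np.load(f'pics/{n}.npy')[(238 if n=='top' else 271),(185 if n=='top' else 193)]); print(n,c)
    m=(W[...,2]>.066)&(W[...,2]<.082)&(W[...,0]>.2)&(W[...,0]<.45)&(W[...,1]>-.0)&(W[...,1]<.35)
    v,u=np.nonzero(m);k=(v>225)&(v<255) if n=='top' else (u>180)&(u<345)&(v>200)&(v<285)
    P=W[v[k],u[k]]
    for y in np.arange(0,.3,.01):
        q=P[(P[:,1]>=y)&(P[:,1]<y+.01)]
        if len(q)>2: print(round(y,3),len(q),np.median(q,0),q[:,0].min(),q[:,0].max())
E
```

```text
top [0.5249 0.2566 0.0716]
scene [0.522  0.2858 0.0725]
```

View pics/crop1.png

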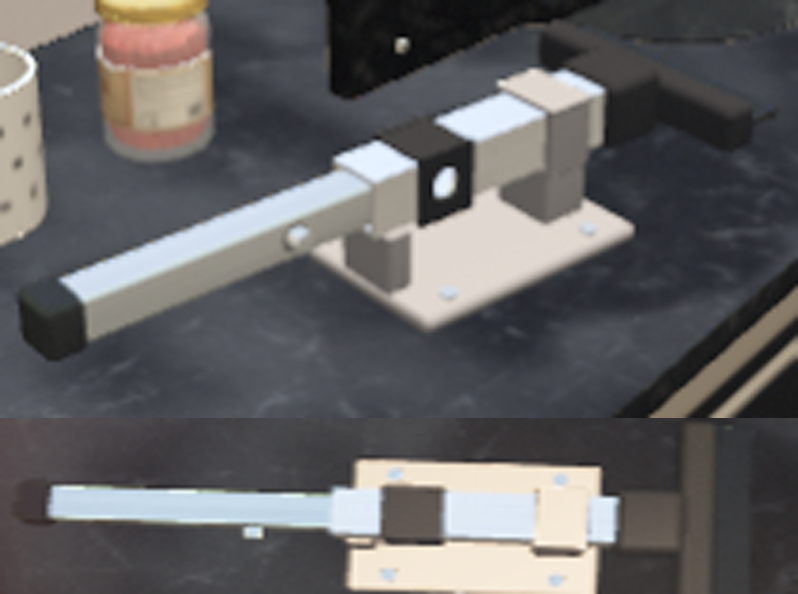

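The crop shows the pin at scene (258,252), the hole at scene (297,238), and the mouth near top column 241. My x window was wrong, since the tube lies at x≈0.52. I'll redo the fit.

```bash
python3 - <<'E'
from h import *
np.set_printoptions(precision=4,suppress=True)
for n in('top','scene'):
    d=np.load(f'pics/{n}.npy');W=cloud(n,d)
    m=(W[...,2]>.062)&(W[...,2]<.088)&(W[...,0]>.47)&(W[...,0]<.57)&(W[...,1]>-.1)&(W[...,1]<.35)
    P=W[m]
    print(n)
    for y in np.arange(-.1,.31,.015):
        q=P[(P[:,1]>=y)&(P[:,1]<y+.015)]
        if len(q)>2: print(round(y,3),len(q),np.median(q,0),q[:,0].min(),q[:,0].max())
d=np.load('pics/scene.npy')
for nm,u,v in (('pin',258.2,252.6),('hole',297.1,238.2),('capend',190,275)):
    print(nm,world('scene',u,v,d[int(round(v)),int(round(u))]))
d=np.load('pics/top.npy')
for nm,u,v in (('pin',223.9,245.2),('capL',175.5,238),('cap',183,238),('mouthR',243,240),('mouthL',238,240),('bandL',255,240),('bandC',258,240),('bandR',261,240)):
    print(nm,world('top',u,v,d[int(round(v)),int(round(u))]))
for n,u,v in (('top',208,167),('top',253,163)): print(world(n,u,v,d[v,u]))
E
```

```text
top
-0.1 108 [ 0.4981 -0.0948  0.0735] 0.4710452813826233 0.5485235836682618
-0.085 64 [ 0.4856 -0.0774  0.0803] 0.4702943193887585 0.5002082402639092
-0.07 70 [ 0.4857 -0.0627  0.0803] 0.47098408394219393 0.5021631747083519
-0.055 64 [ 0.4847 -0.0474  0.0776] 0.4701493827302094 0.49992703699321517
-0.04 75 [ 0.4904 -0.032   0.0799] 0.47156912008444996 0.5075394753752216
-0.025 85 [ 0.4895 -0.0174  0.0817] 0.4703986060010823 0.5087033440855486
-0.01 76 [ 0.4891 -0.0027  0.0784] 0.471842337922478 0.5098786836533428
0.005 75 [0.4907 0.0124 0.0766] 0.47515748599620544 0.5072497143023941
0.02 70 [0.4923 0.0274 0.0767] 0.47731239482911436 0.5093848847067729
0.035 75 [0.4963 0.0431 0.0779] 0.4782661614559862 0.5157419496066511
0.05 85 [0.4977 0.0575 0.0797] 0.4784470488693644 0.5164789839745009
0.065 83 [0.4984 0.0723 0.08  ] 0.48111041798589516 0.518353185633609
0.08 72 [0.5007 0.0872 0.0771] 0.48306750243886853 0.5176476869635442
0.095 67 [0.5056 0.1022 0.077 ] 0.4886107052611519 0.5227906707639431
0.11 54 [0.5061 0.1174 0.0728] 0.49438853356805934 0.5190814696993179
0.125 52 [0.5086 0.1
[... 2320 characters left out ...]
 [0.5167 0.237  0.0715] 0.5104512273876564 0.5363109414075508
0.245 101 [0.5204 0.2528 0.0714] 0.5133109531773841 0.5389324162930907
0.26 90 [0.5216 0.2671 0.0717] 0.514933384164565 0.5437456675322141
0.275 155 [0.5246 0.2841 0.0725] 0.5149533880893405 0.5452395612841456
0.29 13 [0.5244 0.2903 0.0667] 0.5202212317447383 0.5303929318112993
pin [0.4942 0.1603 0.0635]
hole [0.4949 0.0509 0.0479]
capend [0.5243 0.291  0.0662]
pin [0.4953 0.1544 0.068 ]
capL [0.5268 0.2811 0.0761]
cap [0.5251 0.2615 0.0738]
mouthR [0.5024 0.1016 0.0788]
mouthL [0.5047 0.1153 0.0724]
bandL [0.4984 0.0698 0.0829]
bandC [0.4979 0.0619 0.0811]
bandR [0.4974 0.0541 0.0784]
[0.7249 0.1843 0.0503]
[0.7074 0.0549 0.0948]
```

```bash
python3 - <<'E'
from h import *
np.set_printoptions(precision=4,suppress=True)
A=[]
for n in('top',):
    W=cloud(n,np.load(f'pics/{n}.npy'))
    m=(W[...,2]>.068)&(W[...,0]>.47)&(W[...,0]<.57)&(((W[...,1]>.125)&(W[...,1]<.26)))&(W[...,2]<.076)
    P=W[m]
r=np.array([(P[(P[:,1]>=y)&(P[:,1]<y+.01)]) .mean(0) for y in np.arange(.17,.26,.01)])
# whole-top fit incl. outer tube
W=cloud('top',np.load('pics/top.npy')); P2=W[(W[...,2]>.073)&(W[...,2]<.079)&(W[...,0]>.47)&(W[...,0]<.53)&(W[...,1]>.005)&(W[...,1]<.04)]
s=np.polyfit(np.r_[r[:,1],P2[:,1].mean()],np.r_[r[:,0],P2[:,0].mean()],1);print(s)
u=np.array([s[0],1,0]);u/=np.linalg.norm(u);xh=np.array([u[1],-u[0],0]);O=np.array([np.polyval(s,.2),.2,.06]);print(u,O,np.degrees(np.arctan2(u[1],u[0])))
def ray(n,px,p0,nrm):
    c=np.array(robot.camera_model(n)['xyz']);q=world(n,*px,1.0)-c
    return c+q*((p0-c)@nrm)/(q@nrm)
z=np.array([0,0,1.])
def al(n,px,off,nrm): 
    p=ray(n,px,O+off*nrm,nrm); return ((p-O)@u,(p-O)@xh,p[2])
print('pin scene',al('scene',(258.2,252.6),-.020,xh)); print('hole',al('scene',(297.1,238.2),-.020,xh))
print('pin top',al('top',(223.9,245.2),.060-.06,z))
for n in('top','scene'):
    W=cloud(n,np.load(f'pics/{n}.npy')); a=(W-O)@u;b=(W-O)@xh
    k=(abs(b)<.009)&(a>-.11)&(a<.11)&(W[...,2]>.065)&(W[...,2]<.09)
    aa,zz=a[k],W[...,2][k]; o=np.argsort(aa)
    print(n,'cap max',np.sort(aa)[-5:])
    for l in np.arange(-.106,-.078,.002):
        q=zz[(aa>=l)&(aa<l+.002)]; print(round(l,3),np.round(np.median(q),4),end='; ')
    print()
# mouth edge in the scene picture: print grey profile on top centre line
for n in('top','scene'):
    im=cv2.imread(f'pics/{n}.png').astype(int).sum(2)/3;m=robot.camera_model(n);R=np.array(m['rotation'])
    for zt,lo,hi in((.076,-.11,-.07),(.0745,.075,.11)):
        L=np.arange(lo,hi,.0025);p=O+L[:,None]*u+np.array([0,0,zt-.06])
        q=(p-np.array(m['xyz']))@R
        px=cv2.projectPoints(q,np.zeros(3),np.zeros(3),np.array(m['mtx']),np.array(m['distortion']))[0][:,0]
        g=cv2.remap(im.astype(np.float32),px[:,0].astype(np.float32).reshape(1,-1),px[:,1].astype(np.float32).reshape(1,-1),1)[0]
        print(n,[(round(l,4),int(v)) for l,v in zip(L,g)])
E
```

```text
[0.145  0.4902]
[0.1435 0.9897 0.    ] [0.5192 0.2    0.06  ] 81.75000105338741
pin scene (np.float64(-0.042251777824499466), np.float64(-0.019999999999999962), np.float64(0.064186669899993))
hole (np.float64(-0.13560937993620423), np.float64(-0.019999999999999993), np.float64(0.06059854111093543))
pin top (np.float64(-0.047430325762430364), np.float64(-0.01612106683181676), np.float64(0.06000000000000005))
top cap max [0.0889 0.0891 0.0892 0.0898 0.0901]
-0.106 0.0776; -0.104 0.0771; -0.102 0.0766; -0.1 0.0781; -0.098 0.0767; -0.096 0.0772; -0.094 0.0731; -0.092 0.072; -0.09 0.0731; -0.088 0.0712; -0.086 0.0715; -0.084 0.072; -0.082 0.073; -0.08 0.073; 
scene cap max [0.0908 0.0909 0.0909 0.091  0.0915]
-0.106 0.0757; -0.104 0.0759; -0.102 0.0758; -0.1 0.0769; -0.098 0.0767; -0.096 0.0769; -0.094 0.0744; -0.092 0.0724; -0.09 0.072; -0.088 0.072; -0.086 0.073; -0.084 0.072; -0.082 0.072; -0.08 0.0724; 
top [(np.float64(-0.11), 235), (np.float64(-0.1075), 235), (np.float64(-0.105), 235), (np.float64(-0.1025), 235), (np.float64(-0.1), 235), (np.float64(-0.0975), 235), (np.float64(-0.09
[... 763 characters left out ...]
64(-0.1), 242), (np.float64(-0.0975), 242), (np.float64(-0.095), 241), (np.float64(-0.0925), 215), (np.float64(-0.09), 184), (np.float64(-0.0875), 200), (np.float64(-0.085), 216), (np.float64(-0.0825), 222), (np.float64(-0.08), 223), (np.float64(-0.0775), 220), (np.float64(-0.075), 221), (np.float64(-0.0725), 218)]
scene [(np.float64(0.075), 68), (np.float64(0.0775), 67), (np.float64(0.08), 66), (np.float64(0.0825), 66), (np.float64(0.085), 66), (np.float64(0.0875), 65), (np.float64(0.09), 60), (np.float64(0.0925), 47), (np.float64(0.095), 40), (np.float64(0.0975), 82), (np.float64(0.1), 83), (np.float64(0.1025), 84), (np.float64(0.105), 85), (np.float64(0.1075), 86), (np.float64(0.11), 87)]
```

Emit:
send_rows:
  commands:
    - {"z":-0.01,"roll":-1}
    - {"x":0.0,"y":-0.038,"roll":-1}
    - {"x":0.0,"y":-0.038,"roll":-1}
    - {"x":0.005,"y":-0.038,"roll":-1}
    - {"x":0.01,"y":-0.038,"roll":-1}
    - {"x":0.015,"y":-0.036,"roll":-1}
    - {"x":0.02,"y":-0.034,"roll":-1}
    - {"x":0.024,"y":-0.03,"roll":-1}
    - {"x":0.028,"y":-0.026,"roll":-1}
    - {"x":0.03,"y":-0.02,"roll":-1}
    - {"x":0.035,"roll":-0.77}

```text
schema error: expected keys x, y, z, roll, hand
```

Emit:
send_rows:
  commands:
    - {"x":0,"y":0,"z":0,"roll":-0.9,"hand":0.093}
    - {"x":0,"y":0,"z":0,"roll":-0.9,"hand":0.093}
    - {"x":0,"y":0,"z":0,"roll":-0.9,"hand":0.093}
    - {"x":0,"y":0,"z":0,"roll":-0.9,"hand":0.093}
    - {"x":0,"y":0,"z":0,"roll":-0.9,"hand":0.093}
    - {"x":0,"y":0,"z":0,"roll":-0.9,"hand":0.093}
    - {"x":0,"y":0,"z":0,"roll":-0.9,"hand":0.093}
    - {"x":0,"y":0,"z":0,"roll":-0.9,"hand":0.093}
    - {"x":0,"y":0,"z":0,"roll":-0.9,"hand":0.093}
    - {"x":0,"y":0,"z":0,"roll":-0.9,"hand":0.093}
    - {"x":0,"y":0,"z":0,"roll":-0.9,"hand":0.093}
    - {"x":0,"y":0,"z":0,"roll":-0.9,"hand":0.093}

```text
t: 1.1
tcp_pos: [0.1948, -0.6462, 0.2262]
tool_rot: [[0.142, 0.99, -0.0], [0.99, -0.142, 0.001], [0.001, -0.0, -1.0]]
ft_force: [0.6, 0.7, 0.1]
finger_gap: 0.093
grasp_force: 0.0
```

Emit:
send_rows:
  commands:
    - {"x":0.02,"y":0.005,"z":0,"roll":0,"hand":0.093}
    - {"x":0.035,"y":0.008,"z":0,"roll":0,"hand":0.093}
    - {"x":0.035,"y":0.008,"z":0,"roll":0,"hand":0.093}
    - {"x":0.035,"y":0.008,"z":0,"roll":0,"hand":0.093}
    - {"x":0.035,"y":0.008,"z":0,"roll":0,"hand":0.093}
    - {"x":0.035,"y":0.008,"z":0,"roll":0,"hand":0.093}
    - {"x":0.035,"y":0.008,"z":0,"roll":0,"hand":0.093}
    - {"x":0.035,"y":0.008,"z":0,"roll":0,"hand":0.093}
    - {"x":0.035,"y":0.008,"z":0,"roll":0,"hand":0.093}
    - {"x":0.035,"y":0.008,"z":0,"roll":0,"hand":0.093}
    - {"x":0.035,"y":0.008,"z":0,"roll":0,"hand":0.093}
    - {"x":0.035,"y":0.008,"z":0,"roll":0,"hand":0.093}
    - {"x":0.035,"y":0.008,"z":0,"roll":0,"hand":0.093}
    - {"x":0.035,"y":0.008,"z":0,"roll":0,"hand":0.093}
    - {"x":0.035,"y":0.008,"z":0,"roll":0,"hand":0.093}
    - {"x":0.035,"y":0.008,"z":0,"roll":0,"hand":0.093}
    - {"x":0.035,"y":0.008,"z":0,"roll":0,"hand":0.093}
    - {"x":0.02,"y":0.005,"z":0,"roll":0,"hand":0.093}

```text
t: 2.6
tcp_pos: [0.4197, -0.0701, 0.2266]
tool_rot: [[0.145, 0.989, 0.0], [0.989, -0.145, 0.0], [0.001, 0.0, -1.0]]
ft_force: [-0.1, -1.5, -0.3]
finger_gap: 0.0929
grasp_force: 0.0
```

Emit:
send_rows:
  commands:
    - {"x":0.035,"y":0.0085,"z":0,"roll":0,"hand":0.093}
    - {"x":0.035,"y":0.0085,"z":0,"roll":0,"hand":0.093}
    - {"x":0.035,"y":0.0085,"z":0,"roll":0,"hand":0.093}
    - {"x":0.035,"y":0.0085,"z":0.01,"roll":0,"hand":0.093}
    - {"x":0.035,"y":0.0085,"z":0.015,"roll":0,"hand":0.093}
    - {"x":0.035,"y":0.0085,"z":0.02,"roll":0,"hand":0.093}
    - {"x":0.025,"y":0.006,"z":0.02,"roll":0,"hand":0.093}
    - {"x":0.01,"y":0.0025,"z":0.02,"roll":0,"hand":0.093}
    - {"x":0,"y":0,"z":0.01,"roll":0,"hand":0.093}
    - {"x":0,"y":0,"z":0,"roll":0,"hand":0.093}
    - {"x":0,"y":0,"z":0,"roll":0,"hand":0.093}

```text
t: 3.52
tcp_pos: [0.5137, 0.16, 0.1318]
tool_rot: [[0.147, 0.989, -0.001], [0.989, -0.147, -0.0], [-0.0, -0.001, -1.0]]
ft_force: [-0.7, 0.2, 0.4]
finger_gap: 0.0928
grasp_force: 0.0
```

```bash
cat > w.py <<'E'
from h import *
np.set_printoptions(precision=4,suppress=True)
u=np.array([.1435,.9897,0]);xh=np.array([.9897,-.1435,0]);O=np.array([.5192,.2,.06])
o=robot.observe();p=o['tcp_pos']-O;R=o['tool_rot']
print('s',p@u,'off',p@xh,'z',o['tcp_pos'][2],'head',np.degrees(np.arctan2(R[1,0],R[0,0])),'ft_s',o['ft_force']@u,'ft_x',o['ft_force']@xh,'fz',o['ft_force'][2],'gap',o['finger_gap'],o['grasp_force'],o['t'],o['qpos'])
E
python3 w.py
```

```text
s -0.040350804856868615 off 0.0003029923362153753 z 0.13183843986062777 head 81.55913387673034 ft_s 0.050968422171763235 ft_x -0.7639783452143093 fz 0.39287532869437886 gap 0.09279356922289711 0.0 3.5167 [ 0.2546 -0.1428  1.8524 -0.0001  1.4327  0.402 ]
```

Emit:
send_rows:
  commands:
    - {"x":0.0035,"y":0,"z":0.01,"roll":0,"hand":0.093}
    - {"x":0,"y":0,"z":0.02,"roll":0,"hand":0.093}
    - {"x":0,"y":0,"z":0.02,"roll":0,"hand":0.093}
    - {"x":0,"y":0,"z":0.015,"roll":0,"hand":0.08}
    - {"x":0,"y":0,"z":0.012,"roll":0,"hand":0.06}
    - {"x":0,"y":0,"z":0.006,"roll":0,"hand":0.06}
    - {"x":0,"y":0,"z":0,"roll":0,"hand":0.06}
    - {"x":0,"y":0,"z":0,"roll":0,"hand":0.06}
    - {"x":0,"y":0,"z":0,"roll":0,"hand":0.06}

```text
t: 4.27
tcp_pos: [0.5151, 0.1642, 0.0498]
tool_rot: [[0.147, 0.989, 0.002], [0.989, -0.147, 0.0], [0.001, 0.001, -1.0]]
ft_force: [0.5, 0.5, 0.1]
finger_gap: 0.0609
grasp_force: 0.0
```

```bash
python3 w.py; python3 - <<'E'
from h import *
S,_=cap('scene');T,_=cap('top')
a=cv2.resize(S[170:300,170:330],None,fx=4,fy=4,interpolation=2);b=cv2.resize(T[205:275,170:330],None,fx=4,fy=4,interpolation=2)
cv2.imwrite('pics/c2.png',a);cv2.imwrite('pics/c3.png',b)
E
```

```text
s -0.03603256710860932 off 0.0010427232178246396 z 0.04980651226249555 head 81.56716999440063 ft_s 0.5939582270075209 ft_x 0.3912289538822306 fz 0.12342524896827445 gap 0.06091905872036171 0.0 4.2667 [ 0.2614 -0.0721  1.9269 -0.      1.2852  0.4086]
```

View pics/c2.png

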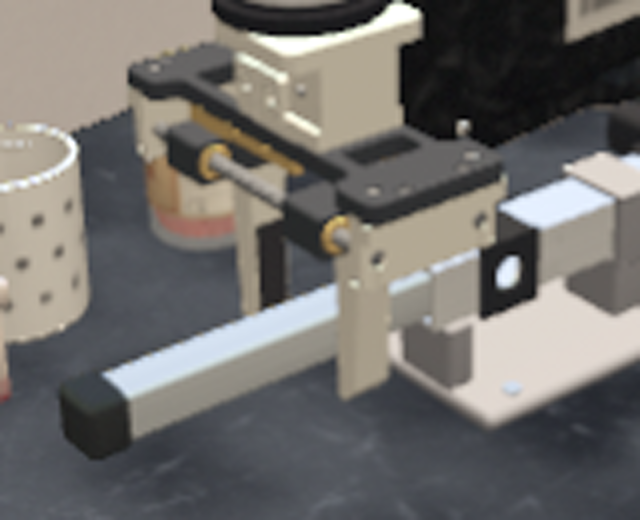

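The scene crop shows the near finger over the pin, with its foot at full-picture (255,269.5) to (267,264.5). I'll compare that with the projected finger corners.

```bash
python3 - <<'E'
from h import *
np.set_printoptions(precision=1,suppress=True)
u=np.array([.1435,.9897,0]);xh=np.array([.9897,-.1435,0]);O=np.array([.5192,.2,.06])
def proj(n,s,x,z):
    m=robot.camera_model(n);p=O+s*u+x*xh;p[2]=z;q=(p-np.array(m['xyz']))@np.array(m['rotation'])
    return cv2.projectPoints(q.reshape(1,3),np.zeros(3),np.zeros(3),np.array(m['mtx']),np.array(m['distortion']))[0].ravel()
for x in(-.0295,-.047):
  for ds in(-.0075,.0075): 
    a=proj('scene',-.036+ds,x,.0418);print(x,ds,a,'crop',(a-[170,170])*4)
W=cloud('scene',np.load('pics/scene.npy'))
# near finger points
b=(W-O)@xh;a=(W-O)@u;z=W[...,2]
k=(b<-.028)&(b>-.06)&(abs(a+.036)<.03)&(z>.045)&(z<.075)
f=k&(b<-.042)
print('back s 2/98%',np.percentile(a[f],[2,50,98])*1e3,'b',np.percentile(b[f],[2,50,98])*1e3,f.sum())
f=k&(b>-.042); print('front side',np.percentile(a[f],[2,50,98])*1e3,f.sum())
E
```

```text
-0.0295 -0.0075 [262.3 265.1] crop [369.1 380.4]
-0.0295 0.0075 [255.6 268. ] crop [342.5 391.9]
-0.047 -0.0075 [268.3 269.1] crop [393.1 396.4]
-0.047 0.0075 [261.6 272.1] crop [366.4 408.2]
back s 2/98% [-44.1 -35.  -26.1] b [-45.2 -43.3 -42. ] 91
front side [-43.  -26.9 -24.9] 66
```

View pics/c3.png

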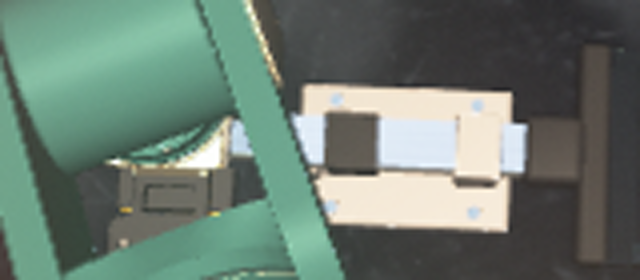

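The top crop shows the arm hiding the grip, with the band at (350,142). The depth data puts the near finger within 1 mm of where the robot reports it. I'll shift 2 mm towards the mouth and squeeze gently.

Emit:
send_rows:
  commands:
    - {"x":-0.002,"y":-0.0005,"z":0,"roll":0,"hand":0.045}
    - {"x":0,"y":0,"z":0,"roll":0,"hand":0.04}
    - {"x":0,"y":0,"z":0,"roll":0,"hand":0.035}
    - {"x":0,"y":0,"z":0,"roll":0,"hand":0.03}
    - {"x":0,"y":0,"z":0,"roll":0,"hand":0.025}
    - {"x":0,"y":0,"z":0,"roll":0,"hand":0.02}
    - {"x":0,"y":0,"z":0,"roll":0,"hand":0.02}
    - {"x":0,"y":0,"z":0,"roll":0,"hand":0.02}
  newtons: 12

```text
t: 5.03
tcp_pos: [0.5131, 0.1623, 0.0487]
tool_rot: [[0.146, 0.989, -0.002], [0.989, -0.146, -0.0], [-0.0, -0.002, -1.0]]
ft_force: [-8.8, -0.2, 5.3]
finger_gap: 0.0237
grasp_force: 12.0
```

```bash
python3 w.py
```

```text
s -0.038174679321065844 off -0.0006657582802955764 z 0.04866348689814179 head 81.58145277449213 ft_s -1.462707879090878 ft_x -8.688053992913764 fz 5.3388715000927425 gap 0.023748292525110064 11.999018713831902 5.0333 [ 0.2588 -0.0744  1.9311  0.0004  1.2866  0.4056]
```

Emit:
send_rows:
  commands:
    - {"x":0,"y":-0.001,"z":0,"roll":0,"hand":0.02}
    - {"x":0,"y":0,"z":0,"roll":0,"hand":0.02}
    - {"x":0,"y":0,"z":0,"roll":0,"hand":0.02}
    - {"x":-0.001,"y":0,"z":0,"roll":0,"hand":0.02}
    - {"x":-0.0015,"y":0,"z":0,"roll":0,"hand":0.02}
    - {"x":-0.0015,"y":0,"z":0,"roll":0,"hand":0.02}
    - {"x":-0.0015,"y":0,"z":0,"roll":0,"hand":0.02}

```text
t: 5.62
tcp_pos: [0.5122, 0.1569, 0.0487]
tool_rot: [[0.147, 0.989, 0.001], [0.989, -0.147, 0.0], [0.0, 0.001, -1.0]]
ft_force: [5.2, 1.4, -2.0]
finger_gap: 0.0241
grasp_force: 12.0
```

```bash
python3 w.py
```

```text
s -0.0436107041151868 off -0.0007435457162489085 z 0.048685144199259865 head 81.57509039331175 ft_s 2.1863605184076573 ft_x 4.985254098450483 fz -2.036053098717761 gap 0.02405251054270594 11.998288929462433 5.6167 [ 0.2496 -0.0815  1.9377  0.0002  1.2846  0.3966]
```

Emit:
send_rows:
  commands:
    - {"x":-0.002,"y":0.0003,"z":0,"roll":0,"hand":0.02}
    - {"x":-0.0025,"y":0,"z":0,"roll":0,"hand":0.02}
    - {"x":-0.0025,"y":0,"z":0,"roll":0,"hand":0.02}
    - {"x":-0.0025,"y":0,"z":0,"roll":0,"hand":0.02}
    - {"x":-0.0025,"y":0,"z":0,"roll":0,"hand":0.02}
    - {"x":-0.0025,"y":0,"z":0,"roll":0,"hand":0.02}
    - {"x":-0.0025,"y":0,"z":0,"roll":0,"hand":0.02}
    - {"x":-0.0025,"y":0,"z":0,"roll":0,"hand":0.02}
    - {"x":-0.0025,"y":0,"z":0,"roll":0,"hand":0.02}
    - {"x":-0.0025,"y":0,"z":0,"roll":0,"hand":0.02}
    - {"x":-0.0025,"y":0,"z":0,"roll":0,"hand":0.02}
    - {"x":-0.002,"y":0,"z":0,"roll":0,"hand":0.02}
    - {"x":0,"y":0,"z":0,"roll":0,"hand":0.02}

```text
t: 6.7
tcp_pos: [0.5078, 0.1277, 0.0487]
tool_rot: [[0.147, 0.989, -0.0], [0.989, -0.147, -0.0], [-0.0, -0.0, -1.0]]
ft_force: [-0.5, -2.0, 1.2]
finger_gap: 0.0238
grasp_force: 12.0
```

```bash
python3 w.py; python3 - <<'E'
from h import *
S,d=cap('scene');cv2.imwrite('pics/c4.png',cv2.resize(S[190:290,190:350],None,fx=4,fy=4,interpolation=2))
u=np.array([.1435,.9897,0]);xh=np.array([.9897,-.1435,0]);O=np.array([.5192,.2,.06])
W=cloud('scene',d);a=(W-O)@u;b=(W-O)@xh;z=W[...,2]
k=(abs(b)<.009)&(z>.066)&(z<.08)&(a>0)&(a<.11);print('cap',np.sort(a[k])[-5:])
E
```

```text
s -0.07316623840421671 off -0.0008816658370475359 z 0.04865742010420911 head 81.56474041712673 ft_s -2.0954172437353336 ft_x -0.2124477542775103 fz 1.1714690662838965 gap 0.02375731165231848 11.998465955257416 6.7 [ 0.1979 -0.1083  1.9625 -0.0004  1.2877  0.3452]
cap [0.05528132 0.05542844 0.05551281 0.05556219 0.05557875]
```

View pics/c4.png

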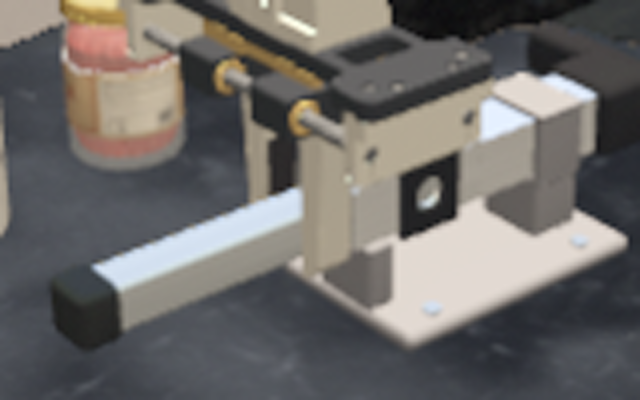

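The picture shows the tube moving with the fingers: the cap is at (85,305) and the finger is just short of the mouth. The cap has travelled 35 mm with no slip. Now slowly into the mouth.

Emit:
send_rows:
  commands:
    - {"x":-0.001,"y":0,"z":0,"roll":0,"hand":0.02}
    - {"x":-0.001,"y":0,"z":0,"roll":0,"hand":0.02}
    - {"x":-0.001,"y":0,"z":0,"roll":0,"hand":0.02}
    - {"x":-0.001,"y":0,"z":0,"roll":0,"hand":0.02}
    - {"x":-0.001,"y":0,"z":0,"roll":0,"hand":0.02}
    - {"x":-0.0005,"y":0,"z":0,"roll":0,"hand":0.02}
    - {"x":-0.0005,"y":0,"z":0,"roll":0,"hand":0.02}

```text
t: 7.33
tcp_pos: [0.507, 0.1222, 0.0487]
tool_rot: [[0.147, 0.989, -0.0], [0.989, -0.147, 0.0], [0.0, -0.0, -1.0]]
ft_force: [-0.8, 2.5, 1.2]
finger_gap: 0.0235
grasp_force: 12.0
```

Emit:
send_rows:
  commands:
    - {"x":-0.0005,"y":0,"z":0,"roll":0,"hand":0.02}
    - {"x":-0.0005,"y":0,"z":0,"roll":0,"hand":0.02}

```text
t: 7.5
tcp_pos: [0.5069, 0.1213, 0.0487]
tool_rot: [[0.146, 0.989, -0.0], [0.989, -0.146, 0.0], [0.0, -0.0, -1.0]]
ft_force: [-1.1, 2.3, 1.9]
finger_gap: 0.0239
grasp_force: 12.0
```

Emit:
send_rows:
  commands:
    - {"x":-0.0005,"y":0,"z":0,"roll":0,"hand":0.02}
    - {"x":-0.0005,"y":0,"z":0,"roll":0,"hand":0.02}

```text
t: 7.67
tcp_pos: [0.5067, 0.1203, 0.0487]
tool_rot: [[0.146, 0.989, -0.0], [0.989, -0.146, 0.0], [0.0, -0.0, -1.0]]
ft_force: [-1.8, 3.3, 0.9]
finger_gap: 0.0238
grasp_force: 12.0
```

Emit:
send_rows:
  commands:
    - {"x":-0.0005,"y":0,"z":0,"roll":0,"hand":0.02}
    - {"x":-0.0005,"y":0,"z":0,"roll":0,"hand":0.02}

```text
t: 7.83
tcp_pos: [0.5066, 0.1193, 0.0486]
tool_rot: [[0.147, 0.989, -0.0], [0.989, -0.147, 0.0], [0.0, -0.0, -1.0]]
ft_force: [-2.3, 1.6, 1.9]
finger_gap: 0.024
grasp_force: 12.0
```

Emit:
send_rows:
  commands:
    - {"x":-0.0005,"y":0,"z":0,"roll":0,"hand":0.02}
    - {"x":-0.0005,"y":0,"z":0,"roll":0,"hand":0.02}

```text
t: 8.0
tcp_pos: [0.5064, 0.1183, 0.0486]
tool_rot: [[0.146, 0.989, -0.0], [0.989, -0.146, 0.0], [0.0, -0.0, -1.0]]
ft_force: [-2.6, 2.4, 2.4]
finger_gap: 0.0237
grasp_force: 12.0
```

Emit:
send_rows:
  commands:
    - {"x":-0.0005,"y":0,"z":0,"roll":0,"hand":0.02}
    - {"x":-0.0005,"y":0,"z":0,"roll":0,"hand":0.02}

```text
t: 8.17
tcp_pos: [0.5063, 0.1173, 0.0486]
tool_rot: [[0.146, 0.989, -0.0], [0.989, -0.146, 0.0], [-0.0, -0.0, -1.0]]
ft_force: [-2.6, 3.4, 2.1]
finger_gap: 0.024
grasp_force: 12.8
```

Emit:
send_rows:
  commands:
    - {"x":-0.0005,"y":-0.0001,"z":0,"roll":0,"hand":0.02}
    - {"x":-0.0005,"y":0,"z":0,"roll":0,"hand":0.02}

```text
t: 8.33
tcp_pos: [0.5063, 0.1172, 0.0487]
tool_rot: [[0.147, 0.989, 0.001], [0.989, -0.147, 0.002], [0.002, 0.0, -1.0]]
ft_force: [1.0, 15.4, -2.2]
finger_gap: 0.0239
grasp_force: 18.8
```

Emit:
send_rows:
  commands:
    - {"x":-0.0005,"y":0,"z":0,"roll":0,"hand":0.02}
    - {"x":0,"y":0,"z":0,"roll":0,"hand":0.02}

```text
t: 8.5
tcp_pos: [0.5063, 0.1172, 0.0487]
tool_rot: [[0.146, 0.989, 0.001], [0.989, -0.146, 0.003], [0.003, 0.0, -1.0]]
ft_force: [2.3, 16.3, -1.5]
finger_gap: 0.0238
grasp_force: 20.8
```

```bash
python3 w.py
```

```text
s -0.08383786741089115 off -0.000911216077455206 z 0.04866557740166549 head 81.58245050898732 ft_s 16.451377169759223 ft_x -0.04106092296410684 fz -1.5265189631311313 gap 0.02379309142673737 20.8376993983984 8.5 [ 0.1768 -0.1188  1.972   0.0029  1.287   0.3229]
```

Emit:
send_rows:
  commands:
    - {"x":0.001,"y":0,"z":0,"roll":0,"hand":0.02}
    - {"x":0,"y":0,"z":0,"roll":0,"hand":0.03}
    - {"x":0,"y":0,"z":0,"roll":0,"hand":0.045}
    - {"x":0,"y":0,"z":0,"roll":0,"hand":0.06}
    - {"x":0,"y":0,"z":0,"roll":0,"hand":0.06}
    - {"x":0,"y":0,"z":0,"roll":0,"hand":0.06}
    - {"x":0.01,"y":0,"z":0,"roll":0,"hand":0.06}
    - {"x":0.02,"y":0,"z":0,"roll":0,"hand":0.06}
    - {"x":0.025,"y":0,"z":0,"roll":0,"hand":0.06}
    - {"x":0.02,"y":0,"z":0,"roll":0,"hand":0.06}
    - {"x":0.01,"y":0,"z":0,"roll":0,"hand":0.06}
    - {"x":0,"y":0,"z":0,"roll":0,"hand":0.06}
    - {"x":0,"y":0,"z":0,"roll":0,"hand":0.06}

```text
t: 9.58
tcp_pos: [0.5185, 0.201, 0.0484]
tool_rot: [[0.145, 0.989, -0.0], [0.989, -0.145, -0.0], [-0.0, -0.0, -1.0]]
ft_force: [-0.1, -0.6, -0.9]
finger_gap: 0.0599
grasp_force: 0.0
```

```bash
python3 w.py; python3 - <<'E'
from h import *
S,d=cap('scene');cv2.imwrite('pics/c5.png',cv2.resize(S[200:280,210:330],None,fx=6,fy=6,interpolation=2))
u=np.array([.1435,.9897,0]);xh=np.array([.9897,-.1435,0]);O=np.array([.5192,.2,.06])
W=cloud('scene',d);a=(W-O)@u;b=(W-O)@xh;z=W[...,2]
k=(abs(b)<.009)&(z>.066)&(z<.08)&(a>0)&(a<.11);print('cap',np.sort(a[k])[-5:])
E
```

```text
s 0.0008664642250184637 off -0.0008798218765894183 z 0.048395898504530147 head 81.6345171672075 ft_s -0.6256123963260761 ft_x -0.00919566811602041 fz -0.875262593163631 gap 0.05986177125781621 0.0 9.5833 [ 0.3241 -0.0348  1.8936 -0.0003  1.2833  0.4702]
cap [0.04435228 0.04444246 0.04446899 0.04451597 0.04545859]
```

View pics/c5.png

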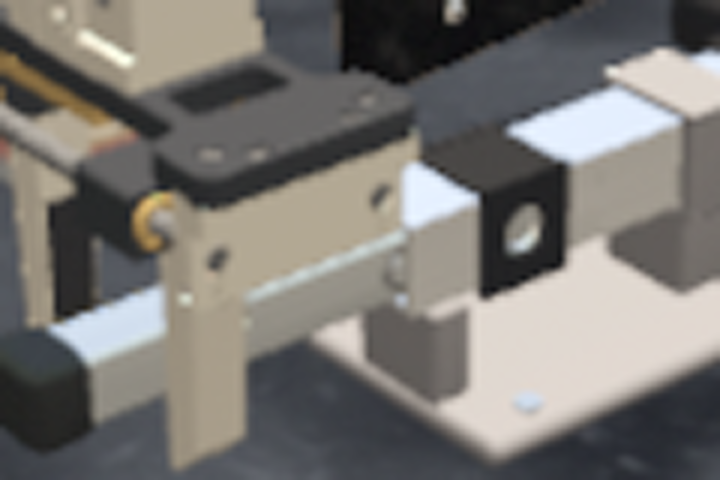

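The crop shows the outer half of the pin at (398,268), pressed in and right at the mouth's edge with no gap, so it is held. The cap is 46 mm further in. I'll regrip further out and feel my way.

Emit:
send_rows:
  commands:
    - {"x":0,"y":0,"z":0,"roll":0,"hand":0.045}
    - {"x":0,"y":0,"z":0,"roll":0,"hand":0.035}
    - {"x":0,"y":0,"z":0,"roll":0,"hand":0.025}
    - {"x":0,"y":0,"z":0,"roll":0,"hand":0.02}
    - {"x":0,"y":0,"z":0,"roll":0,"hand":0.02}
    - {"x":0,"y":0,"z":0,"roll":0,"hand":0.02}
    - {"x":0,"y":0,"z":0,"roll":0,"hand":0.02}

```text
t: 10.22
tcp_pos: [0.5188, 0.2008, 0.0487]
tool_rot: [[0.147, 0.989, 0.0], [0.989, -0.147, -0.0], [-0.0, 0.0, -1.0]]
ft_force: [2.3, -2.0, 0.5]
finger_gap: 0.0238
grasp_force: 12.0
```

Emit:
send_rows:
  commands:
    - {"x":-0.0005,"y":0,"z":0,"roll":0,"hand":0.02}
    - {"x":-0.0005,"y":0,"z":0,"roll":0,"hand":0.02}

```text
t: 10.38
tcp_pos: [0.5187, 0.2003, 0.0487]
tool_rot: [[0.146, 0.989, 0.001], [0.989, -0.146, 0.001], [0.001, 0.0, -1.0]]
ft_force: [3.9, 4.5, -1.8]
finger_gap: 0.024
grasp_force: 12.0
```

Emit:
send_rows:
  commands:
    - {"x":-0.0005,"y":0.0002,"z":0,"roll":0,"hand":0.02}
    - {"x":-0.0005,"y":0,"z":0,"roll":0,"hand":0.02}

```text
t: 10.55
tcp_pos: [0.5185, 0.1992, 0.0487]
tool_rot: [[0.146, 0.989, 0.0], [0.989, -0.146, 0.001], [0.001, -0.0, -1.0]]
ft_force: [1.5, 4.8, -0.5]
finger_gap: 0.0241
grasp_force: 12.0
```

Emit:
send_rows:
  commands:
    - {"x":-0.0005,"y":0,"z":0,"roll":0,"hand":0.02}
    - {"x":-0.0005,"y":0,"z":0,"roll":0,"hand":0.02}

```text
t: 10.72
tcp_pos: [0.5184, 0.198, 0.0487]
tool_rot: [[0.146, 0.989, 0.0], [0.989, -0.146, 0.0], [0.0, 0.0, -1.0]]
ft_force: [1.1, 4.8, -0.7]
finger_gap: 0.0237
grasp_force: 12.0
```

Emit:
send_rows:
  commands:
    - {"x":-0.0012,"y":0,"z":0,"roll":0,"hand":0.02}
    - {"x":-0.0012,"y":0,"z":0,"roll":0,"hand":0.02}
    - {"x":-0.0012,"y":0,"z":0,"roll":0,"hand":0.02}
    - {"x":-0.0012,"y":0,"z":0,"roll":0,"hand":0.02}
    - {"x":-0.0012,"y":0,"z":0,"roll":0,"hand":0.02}
    - {"x":-0.0012,"y":0,"z":0,"roll":0,"hand":0.02}
    - {"x":-0.0012,"y":0,"z":0,"roll":0,"hand":0.02}
    - {"x":-0.0012,"y":0,"z":0,"roll":0,"hand":0.02}
    - {"x":-0.0012,"y":0,"z":0,"roll":0,"hand":0.02}
    - {"x":-0.0012,"y":0,"z":0,"roll":0,"hand":0.02}
    - {"x":-0.0012,"y":0,"z":0,"roll":0,"hand":0.02}
    - {"x":-0.0012,"y":0,"z":0,"roll":0,"hand":0.02}
    - {"x":-0.0012,"y":0,"z":0,"roll":0,"hand":0.02}
    - {"x":-0.0012,"y":0,"z":0,"roll":0,"hand":0.02}
    - {"x":-0.0012,"y":0,"z":0,"roll":0,"hand":0.02}
    - {"x":-0.0012,"y":0,"z":0,"roll":0,"hand":0.02}
    - {"x":-0.0012,"y":0,"z":0,"roll":0,"hand":0.02}
    - {"x":-0.0012,"y":0,"z":0,"roll":0,"hand":0.02}
    - {"x":-0.0012,"y":0,"z":0,"roll":0,"hand":0.02}
    - {"x":-0.0012,"y":0,"z":0,"roll":0,"hand":0.02}

```text
t: 12.38
tcp_pos: [0.5148, 0.1741, 0.0487]
tool_rot: [[0.147, 0.989, -0.0], [0.989, -0.147, 0.0], [0.0, -0.0, -1.0]]
ft_force: [-1.0, 4.9, 2.9]
finger_gap: 0.0238
grasp_force: 12.0
```

Emit:
send_rows:
  commands:
    - {"x":-0.001,"y":0,"z":0,"roll":0,"hand":0.02}
    - {"x":-0.001,"y":0,"z":0,"roll":0,"hand":0.02}
    - {"x":-0.001,"y":0,"z":0,"roll":0,"hand":0.02}
    - {"x":-0.001,"y":0,"z":0,"roll":0,"hand":0.02}
    - {"x":-0.001,"y":0,"z":0,"roll":0,"hand":0.02}
    - {"x":-0.001,"y":0,"z":0,"roll":0,"hand":0.02}

```text
t: 12.88
tcp_pos: [0.5139, 0.1682, 0.0487]
tool_rot: [[0.146, 0.989, -0.0], [0.989, -0.146, 0.0], [0.0, -0.0, -1.0]]
ft_force: [-0.9, 5.2, 2.0]
finger_gap: 0.0238
grasp_force: 12.0
```

```bash
python3 w.py
```

```text
s -0.03226317007593119 off -0.0006436425858136409 z 0.04865383967168148 head 81.57794011977478 ft_s 5.033478728554145 ft_x -1.6011004290591455 fz 1.9523926558268212 gap 0.023759054698414245 12.002210766077042 12.8833 [ 0.269  -0.0695  1.9265  0.0001  1.2847  0.416 ]
```

Emit:
send_rows:
  commands:
    - {"x":-0.001,"y":0,"z":0,"roll":0,"hand":0.02}
    - {"x":-0.001,"y":0,"z":0,"roll":0,"hand":0.02}
    - {"x":-0.001,"y":0,"z":0,"roll":0,"hand":0.02}
    - {"x":-0.001,"y":0,"z":0,"roll":0,"hand":0.02}

```text
t: 13.22
tcp_pos: [0.5134, 0.1642, 0.0487]
tool_rot: [[0.146, 0.989, -0.0], [0.989, -0.146, 0.0], [-0.0, -0.0, -1.0]]
ft_force: [-1.6, 4.6, 3.0]
finger_gap: 0.0239
grasp_force: 12.0
```

Emit:
send_rows:
  commands:
    - {"x":-0.001,"y":0,"z":0,"roll":0,"hand":0.02}
    - {"x":-0.001,"y":0,"z":0,"roll":0,"hand":0.02}

```text
t: 13.38
tcp_pos: [0.5131, 0.1622, 0.0487]
tool_rot: [[0.146, 0.989, -0.0], [0.989, -0.146, 0.0], [0.0, -0.0, -1.0]]
ft_force: [-0.8, 5.0, 1.7]
finger_gap: 0.0238
grasp_force: 12.0
```

Emit:
send_rows:
  commands:
    - {"x":-0.0007,"y":0,"z":0,"roll":0,"hand":0.02}
    - {"x":-0.0007,"y":0,"z":0,"roll":0,"hand":0.02}

```text
t: 13.55
tcp_pos: [0.5128, 0.1608, 0.0486]
tool_rot: [[0.147, 0.989, -0.0], [0.989, -0.147, 0.0], [-0.0, -0.0, -1.0]]
ft_force: [-1.5, 4.5, 3.1]
finger_gap: 0.0239
grasp_force: 12.0
```

Emit:
send_rows:
  commands:
    - {"x":-0.0007,"y":0,"z":0,"roll":0,"hand":0.02}
    - {"x":-0.0007,"y":0,"z":0,"roll":0,"hand":0.02}

```text
t: 13.72
tcp_pos: [0.5127, 0.1595, 0.0487]
tool_rot: [[0.147, 0.989, -0.0], [0.989, -0.147, 0.0], [0.0, -0.0, -1.0]]
ft_force: [-1.7, 4.4, 3.5]
finger_gap: 0.0239
grasp_force: 12.0
```

Emit:
send_rows:
  commands:
    - {"x":-0.0007,"y":0,"z":0,"roll":0,"hand":0.02}
    - {"x":-0.0007,"y":0,"z":0,"roll":0,"hand":0.02}

```text
t: 13.88
tcp_pos: [0.5124, 0.1581, 0.0487]
tool_rot: [[0.146, 0.989, -0.0], [0.989, -0.146, -0.0], [-0.0, -0.0, -1.0]]
ft_force: [-1.4, 4.5, 2.5]
finger_gap: 0.0239
grasp_force: 12.0
```

Emit:
send_rows:
  commands:
    - {"x":-0.0007,"y":0,"z":0,"roll":0,"hand":0.02}

```text
t: 13.97
tcp_pos: [0.5123, 0.1573, 0.0487]
tool_rot: [[0.146, 0.989, -0.0], [0.989, -0.146, -0.0], [-0.0, -0.0, -1.0]]
ft_force: [-3.2, 2.5, 3.9]
finger_gap: 0.0242
grasp_force: 12.0
```

The sliding force dropped to about 2.5 N, so the pin has probably popped out. I'll confirm that with small steps.

Emit:
send_rows:
  commands:
    - {"x":-0.0005,"y":0,"z":0,"roll":0,"hand":0.02}
    - {"x":0,"y":0,"z":0,"roll":0,"hand":0.02}

```text
t: 14.13
tcp_pos: [0.5122, 0.1567, 0.0487]
tool_rot: [[0.147, 0.989, -0.0], [0.989, -0.147, -0.0], [-0.0, -0.0, -1.0]]
ft_force: [-3.0, 0.5, 4.5]
finger_gap: 0.0241
grasp_force: 12.0
```

Emit:
send_rows:
  commands:
    - {"x":-0.0005,"y":0,"z":0,"roll":0,"hand":0.02}
    - {"x":0,"y":0,"z":0,"roll":0,"hand":0.02}

```text
t: 14.3
tcp_pos: [0.5121, 0.1563, 0.0486]
tool_rot: [[0.147, 0.989, -0.0], [0.989, -0.147, -0.0], [-0.0, -0.0, -1.0]]
ft_force: [-3.6, 1.6, 4.2]
finger_gap: 0.0242
grasp_force: 12.0
```

```bash
python3 w.py; python3 - <<'E'
from h import *
S,d=cap('scene');cv2.imwrite('pics/c6.png',cv2.resize(S[200:280,210:330],None,fx=6,fy=6,interpolation=2))
E
```

```text
s -0.044239225983858696 off -0.0007105729208865916 z 0.04861838359383261 head 81.57355771050665 ft_s 1.0850874440922846 ft_x -3.840209009847287 fz 4.152813947614739 gap 0.02424949567392679 12.002543359994888 14.3 [ 0.2487 -0.0812  1.9375 -0.0002  1.2856  0.3958]
```

View pics/c6.png

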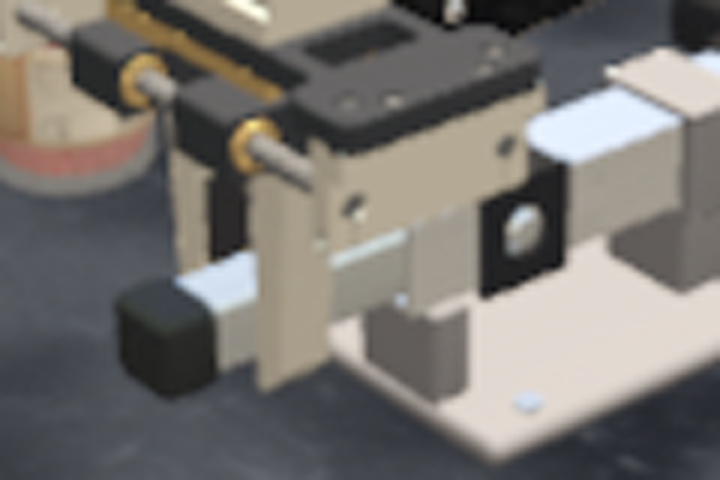

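The crop shows the pin filling the hole at (523,230). A last gentle feel for the stop will confirm it.

Emit:
send_rows:
  commands:
    - {"x":-0.0005,"y":-0.0002,"z":0,"roll":0,"hand":0.02}
    - {"x":0,"y":0,"z":0,"roll":0,"hand":0.02}

```text
t: 14.52
tcp_pos: [0.5121, 0.1559, 0.0487]
tool_rot: [[0.147, 0.989, 0.0], [0.989, -0.147, -0.0], [0.0, 0.0, -1.0]]
ft_force: [-1.2, 2.4, 4.4]
finger_gap: 0.024
grasp_force: 12.0
```

Emit:
send_rows:
  commands:
    - {"x":-0.0005,"y":0,"z":0,"roll":0,"hand":0.02}
    - {"x":0,"y":0,"z":0,"roll":0,"hand":0.02}

```text
t: 14.68
tcp_pos: [0.512, 0.1555, 0.0487]
tool_rot: [[0.147, 0.989, 0.0], [0.989, -0.147, -0.0], [0.0, 0.0, -1.0]]
ft_force: [-0.3, 1.8, 2.8]
finger_gap: 0.0237
grasp_force: 12.0
```

Emit:
send_rows:
  commands:
    - {"x":-0.0005,"y":0,"z":0,"roll":0,"hand":0.02}
    - {"x":0,"y":0,"z":0,"roll":0,"hand":0.02}

```text
t: 14.85
tcp_pos: [0.5119, 0.1549, 0.0487]
tool_rot: [[0.147, 0.989, 0.0], [0.989, -0.147, -0.0], [-0.0, 0.0, -1.0]]
ft_force: [-0.5, 1.3, 3.2]
finger_gap: 0.0241
grasp_force: 12.0
```

Emit:
send_rows:
  commands:
    - {"x":-0.0005,"y":0,"z":0,"roll":0,"hand":0.02}
    - {"x":0,"y":0,"z":0,"roll":0,"hand":0.02}

```text
t: 15.02
tcp_pos: [0.5118, 0.1545, 0.0487]
tool_rot: [[0.147, 0.989, 0.0], [0.989, -0.147, -0.0], [0.0, 0.0, -1.0]]
ft_force: [0.5, 0.8, 1.7]
finger_gap: 0.0239
grasp_force: 12.0
```

Emit:
send_rows:
  commands:
    - {"x":-0.0005,"y":0,"z":0,"roll":0,"hand":0.02}
    - {"x":0,"y":0,"z":0,"roll":0,"hand":0.02}

```text
t: 15.18
tcp_pos: [0.5117, 0.154, 0.0487]
tool_rot: [[0.147, 0.989, 0.0], [0.989, -0.147, -0.0], [-0.0, 0.0, -1.0]]
ft_force: [1.3, 1.4, 2.4]
finger_gap: 0.0241
grasp_force: 12.0
```

Emit:
send_rows:
  commands:
    - {"x":-0.0004,"y":0,"z":0,"roll":0,"hand":0.02}
    - {"x":0,"y":0,"z":0,"roll":0,"hand":0.02}

```text
t: 15.35
tcp_pos: [0.5117, 0.1536, 0.0487]
tool_rot: [[0.147, 0.989, 0.0], [0.989, -0.147, -0.0], [-0.0, 0.0, -1.0]]
ft_force: [1.5, 0.9, 2.8]
finger_gap: 0.0242
grasp_force: 12.0
```

Emit:
send_rows:
  commands:
    - {"x":-0.0004,"y":0,"z":0,"roll":0,"hand":0.02}
    - {"x":0,"y":0,"z":0,"roll":0,"hand":0.02}

```text
t: 15.52
tcp_pos: [0.5117, 0.1533, 0.0487]
tool_rot: [[0.147, 0.989, 0.0], [0.989, -0.147, 0.0], [0.0, 0.0, -1.0]]
ft_force: [2.5, 3.0, 1.0]
finger_gap: 0.0239
grasp_force: 12.0
```

Emit:
send_rows:
  commands:
    - {"x":-0.0004,"y":0,"z":0,"roll":0,"hand":0.02}
    - {"x":0,"y":0,"z":0,"roll":0,"hand":0.02}

```text
t: 15.68
tcp_pos: [0.5116, 0.1531, 0.0487]
tool_rot: [[0.146, 0.989, 0.0], [0.989, -0.146, 0.001], [0.001, 0.0, -1.0]]
ft_force: [3.0, 5.0, 0.2]
finger_gap: 0.0242
grasp_force: 12.0
```

The stop is felt at 5 N with the pin in the hole. I'll ease back, let go and lift off.

Emit:
send_rows:
  commands:
    - {"x":0.0008,"y":0,"z":0,"roll":0,"hand":0.02}
    - {"x":0.0008,"y":0,"z":0,"roll":0,"hand":0.02}
    - {"x":0,"y":0,"z":0,"roll":0,"hand":0.035}
    - {"x":0,"y":0,"z":0,"roll":0,"hand":0.06}
    - {"x":0,"y":0,"z":0,"roll":0,"hand":0.08}
    - {"x":0,"y":0,"z":0,"roll":0,"hand":0.08}
    - {"x":0,"y":0,"z":0,"roll":0,"hand":0.08}
    - {"x":0,"y":0,"z":-0.01,"roll":0,"hand":0.08}
    - {"x":0,"y":0,"z":-0.02,"roll":0,"hand":0.08}
    - {"x":0,"y":0,"z":-0.03,"roll":0,"hand":0.08}
    - {"x":0,"y":0,"z":-0.03,"roll":0,"hand":0.08}
    - {"x":0,"y":0,"z":-0.03,"roll":0,"hand":0.08}
    - {"x":0,"y":0,"z":-0.02,"roll":0,"hand":0.08}
    - {"x":0,"y":0,"z":-0.01,"roll":0,"hand":0.08}
    - {"x":0,"y":0,"z":0,"roll":0,"hand":0.08}
    - {"x":0,"y":0,"z":0,"roll":0,"hand":0.08}

```text
t: 17.02
tcp_pos: [0.5116, 0.1544, 0.1981]
tool_rot: [[0.147, 0.989, -0.0], [0.989, -0.147, -0.0], [-0.0, -0.0, -1.0]]
ft_force: [0.1, -0.1, 0.1]
finger_gap: 0.0802
grasp_force: 0.0
```

```bash
python3 - <<'E'
from h import *
S,d=cap('scene');cv2.imwrite('pics/c7.png',cv2.resize(S[170:300,170:340],None,fx=4.5,fy=4.5,interpolation=2))
E
```

```text
(no output)
```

View pics/c7.png

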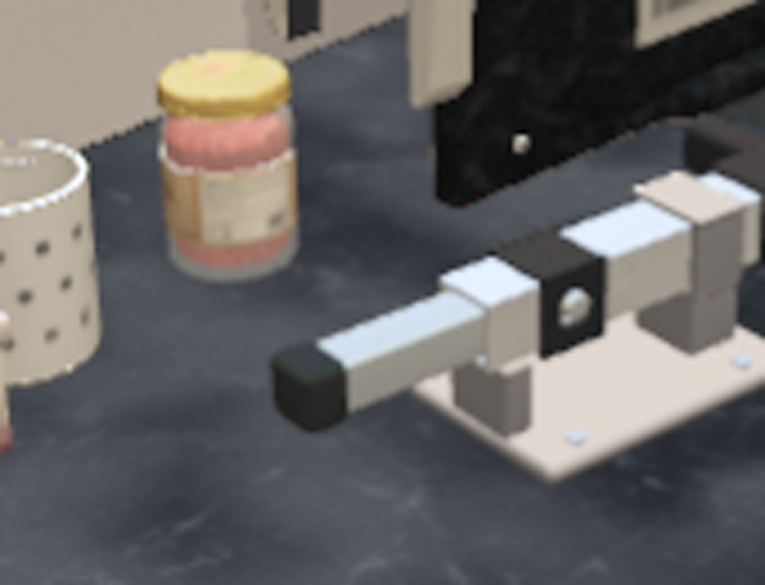

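The picture shows the pin standing out in the lock band's hole at (573,308), the gripper clear, and the jar and mug where they were.

```bash
python3 -c "from plant import robot; print(robot.sign_off())"
```

```text
the job is handed in; nothing more can be done
None
```

The squeegee handle is together: the pin popped out into the lock band's hole (I felt the click and then a light stop at about 5 N). I let go of the handle, kept clear of the jar, mug and apple, and handed the job in at about 17 s.

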